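# Press the grease coupler onto the bearing's nipple and hold it

### The arm

A 6-joint arm with a two-finger parallel gripper is mounted at the origin on the work surface. World frame = base frame: x ahead of the robot, y to its left, z up, the work surface at z = 0. Lengths are in m, angles in rad, forces in N, time in s.
With the tool pointing down it reaches from about 0.325 to 0.775 m from the base axis. Payload 9.3 kg.
Tool frame: the origin (TCP) lies at the very end of the fingers, on their centre line; the grasp point (between the pads) lies 19 mm behind it; z points along the fingers, y is the line along which they close (so a half turn about z gives the same grasp; the last joint's range is limited). The gripper opens to 85 mm and grips with 20 to 120 N. Pads are 22 mm wide; open, the fingers measure 114 mm over their backs; the gripper's body (76 mm by 85 mm) begins 54 mm behind the grasp point. The pads swing forward as they close: fully open they stand 13 mm farther back than shut.
Start: joints at [1.167, 0.259, 0.021, 1.334, 0, 1.418], TCP at [0.136, 0.533, 0.231] pointing down, gripper open.
Joint ranges: [-3.04, 3.04], [-0.91, 1.82], [-1.04, 1.36], [-1.92, 1.95], [-1.52, 1.45], [-3.14, 3.14]. Speed limits (rad/s): [2.22, 2.22, 2.79, 3.14, 3.14, 3.14].

### API

Orientations are given as a 3x3 rotation matrix whose columns are the frame's x, y, z axes.
In Python, from rig import status, imaging, ctrl gives the robot as it stands. The module is installed in compiled form; this text tells all that it offers.
- The arm moves only by the shell command python3 -m inch 'ROWS' [FORCE]. ROWS is JSON, a list that holds one entry, the list of rows, each a list of 7 numbers: the turn, a rotation vector about the tool's x, y, z in units of 8 degrees (1.0 is 8 degrees), then the shift along the tool's x, y, z in units of 30 mm (1.0 is 30 mm), then the closure, from 0 (fully open) to 1 (shut). In form: [[[rx, ry, rz, tx, ty, tz, claw], ...]]. A call has 1 to 8 rows; each row is the pose to reach, as a shift and turn from the pose commanded when the call began, along the tool's axes at that moment; what a row does not reach only later rows make up. A row lasts 1/10 s, in which the tool goes at most 50 mm and 8.59 degrees, less where a joint would pass 70% of its speed; a pose out of reach is approached as far as the arm can. A call with a gripper value outside its range is refused whole. The fingers move at their own pace and stop on an object; FORCE is the grip in N (left out, the last holds). Time passes only in rows, so rows that repeat a pose let the fingers close. It gives the time, the measured TCP pose, the force, the opening and the grip force at its end, in the units of the state.
- status.state(): the state, without advancing time (a new reading comes with each control period).
- imaging.capture(name): name is "side" or "top" or "wrist"; returns (picture, depth): 384x512x3 uint8, red, green, blue; 384x512 float32, m along the optical axis (not along the pixel's ray), 0 where there is no reading.
- imaging.camera_info(name): a dict with "fx", "fy", "cx", "cy" (pixels), "extrinsics" (4x4, takes a point from camera to world coordinates). Camera axes: x right, y down, z forward; pixel columns grow to the right and rows downward; lengths in m; the calibration is good to about 2 mm. The wrist camera is an equidistant fisheye: a pixel r from the principal point sees the ray r / f radians off the axis. A picture is of the moment at which its call begins: read the wrist's pose just before it. camera_info takes no time and is no camera call; for the wrist camera it gives the pose at the moment of the call.
- ctrl.close_job(): hands the job in; it is judged then, once.
The state is a dict: "time": time; "joint_pos": joint angles; "joint_vel": joint speeds; "joint_efforts": joint torques, N m; "position": TCP position; "tcp_rot": TCP orientation; "force": force on the tool from outside, world axes, zero at the start; "torque": the same for the moment, N m; "width": opening from 0.0 (shut) to 1.0 (fully open); "grip_force": force on a finger pad.
Only numpy, scipy, OpenCV 4.12 (cv2) and the standard library are available. Lean on these libraries where they do the work, as an engineer would, in place of code of your own. Each camera call takes 0.05 s, during which the arm holds its last target. There are 200 camera calls.

### The job

The bearing needs greasing: lift the lid off the small steel pot by its knob and set it rim down in the middle of the rubber mat, then take the grease coupler out of the pot and press it squarely onto the tilted nipple of the bearing block until its sprung collar snaps through and is fully down. Finish while still gripping the coupler and holding it pressed home against the spring; do not let go. Leave the pot standing where it is and do not knock the other things on the bench about.

Things in the scene. Friction and masses are not known exactly. Their poses are not given: they have to be found in the camera images.
- lid: Loose domed aluminium lid, 200 g, on the pot at first. Origin at the centre of its lower edge, z up. Lip 106 mm across, 0 to 6 mm up, drops inside the pot; flange 122 mm across at 6 to 9 mm rests on the rim; flat dome top at 70 mm. Black knob: upright cylinder 26 mm across, 70 to 104 mm up. It covers the coupler, so must rise 65 mm before moving sideways.
- mat: Flat square black rubber mat fixed to the bench, 200 x 200 mm, 3 mm thick, empty at the start; origin at the centre of its underside.
- pot: Round open steel pot, loose, 900 g, 120 mm outside, 112 mm inside, 42 mm high, floor 5 mm thick; origin at the centre of its underside.
- coupler: Grease coupler, 250 g, loose, standing mouth down on the pot's floor under the lid. 94 mm long; origin at the centre of its open mouth, z along its axis to the closed end. Sleeve 34 mm across, 0 to 45 mm, with a bore 17 mm wide, 32 mm deep (groove inside); dark square grip 28 x 28 mm (sides along x and y), 45 to 85 mm; brass cap 20 mm across on top.
- block: Fixed pillow-block bearing, grey, with a short steel shaft along its y: foot 150 (x) x 56 (y) x 18 mm, housing 84 mm across about an axis 48 mm above the bench, 50 mm wide, shaft 30 mm across and 110 mm long. Origin at the centre of its underside.
- nipple: Fixed grease nipple on the block's round boss (38 mm across), leaning 0.44 rad from vertical to the block's -x side. Origin at the centre of the boss face, 20 mm to -x of and 91 mm above the block's origin; z along the nipple's axis, outward. Steel post 14 mm across, 0 to 34 mm along z, the last 8 mm tapered to 5 mm; three sprung catch balls at 21 mm stand 3.5 mm out of it.
- collar (a joint): Travel in m of the sprung collar (32 mm across) round the post, pushed by the coupler's mouth: 0 free, 0.012 at its stop. Its top is 18 mm above the boss face when free, 6 mm at the stop. The catch balls resist the mouth at 25 to 21 mm (4 N); the collar takes 6 N at first and 11 N at the stop; at 5 to 9 mm of travel the balls snap into the groove and help. Let go, it rises to 8 mm or less.
- socket: Bystander: steel socket standing on end, 24 mm across, 32 mm high; origin under its centre.
- nut: Bystander: large dark hex nut lying flat, 25 mm across, 14 mm high; origin under its centre.
- piston: Bystander: aluminium piston standing upright, 80 mm across, 70 mm high; origin under its centre.
- oil: Bystander: grey plastic bottle, 64 mm across, 170 mm high; origin under its centre.
- jar: Bystander: glass jar, 72 mm across, 90 mm high; origin under its centre.
- wrench: Bystander: open wrench lying flat, 200 mm long along its x; origin under its middle.
- screwdriver: Bystander: screwdriver lying flat along its x, about 200 mm long; origin under its middle.
Mind the look-alikes: they are no part of the job. Leave any purple or turquoise look-alike of the block alone.

How it is judged:
On the way, in this order (a step that is already met when the one before it is completed fails the run):
1. the lid stands rim down on the mat, let go and at rest (x of lid in the frame of mat between -0.055 and 0.055 m and y of lid in the frame of mat between -0.055 and 0.055 m and height (world z) of lid below 0.012 m and angle between lid's own z axis and vertical below 0.1 rad and contact force between the fingers and lid below 0.1 N and linear speed of lid below 0.03 m/s), for 0.2 s.
2. the coupler is lifted out of the pot in the gripper (height (world z) of coupler above 0.055 m and contact force between the fingers and coupler above 3 N and contact force between coupler and pot below 0.1 N), for 0.2 s.
3. the coupler sits squarely on the nipple and the collar has snapped through (angle between the z axis of coupler and the z axis of nipple, either way round below 0.1 rad and x of coupler in the frame of nipple between -0.004 and 0.004 m and y of coupler in the frame of nipple between -0.004 and 0.004 m and value of joint collar above 0.0095 m and contact force between coupler and nipple above 3 N and contact force between the fingers and coupler above 3 N), for 0.3 s.
At the end, for the whole second after the job is handed in: Still gripped (over 3 N), the coupler is on the nipple, in line within 0.1 rad and 4 mm, holding the collar down over 9.5 of its 12 mm with over 3 N; the lid stands rim down on the mat within 55 mm of its centre along each side, untouched; the pot stands upright (all of step 3 and x of lid in the frame of mat between -0.055 and 0.055 m and y of lid in the frame of mat between -0.055 and 0.055 m and height (world z) of lid below 0.012 m and angle between each of lid, pot's own z axis and vertical below 0.1 rad and contact force between the arm and lid below 0.1 N); the arm keeps its last pose, push and grip.
It fails at once if the pot is shoved more than 60 mm or tipped (distance of pot from where it was at the start of the episode above 0.06 m or angle between pot's own z axis and vertical above 0.4 rad).
It fails at once if a bystander is moved more than 40 mm (distance of any of socket, nut, piston, oil, jar, wrench, screwdriver from where it was at the start of the episode above 0.04 m).
It also fails if it takes over 64 s, if anything falls off the work surface, if the arm or the gripper's body presses on something with over 40 N, if the wrist force passes 120 N, or if a joint passes its speed limit or range.

## Working session

There is one attempt and no reset: what is moved stays moved. The work goes in short steps, Python scripts to look and compute and a shell command to move; the robot and the scene stay as the last step left them, time stands still between calls to the robot, and variables do not carry over. Pictures are saved under pics/ and viewed, at most 10 in all, crops included, and the job is handed in when it is done.

```bash
mkdir -p pics; cat > h.py <<'E'
import numpy as np, cv2
from rig import status, imaging, ctrl
def cap(n,f):
    i=imaging.camera_info(n); p,d=imaging.capture(n)
    cv2.imwrite(f'pics/{f}.png',p[:,:,::-1]); np.savez(f'pics/{f}.npz',p=p,d=d,K=[i['fx'],i['fy'],i['cx'],i['cy']],E=i['extrinsics'],n=n)
def cloud(f):
    z=np.load(f'pics/{f}.npz'); d=z['d']; fx,fy,cx,cy=z['K']; v,u=np.mgrid[:384,:512]
    P=np.stack([(u-cx)/fx*d,(v-cy)/fy*d,d],-1); E=z['E']
    return P@E[:3,:3].T+E[:3,3],z
E
python3 - <<'E'
from h import *
s=status.state(); print(s)
cap('top','t0'); cap('side','s0')
for f in('t0','s0'):
    z=np.load(f'pics/{f}.npz'); print(z['K'],z['E'])
    im=cv2.imread(f'pics/{f}.png'); cv2.imwrite(f'pics/{f}v.png',cv2.resize(im,(800,600)))
E
```

```text
{'time': 0.0, 'joint_pos': array([ 1.16738795e+00,  2.59203608e-01,  2.07722925e-02,  1.33369524e+00,
       -1.34768695e-05,  1.41819902e+00]), 'joint_vel': array([-9.65442388e-04,  1.07908890e-03, -2.97172613e-04,  3.10572746e-05,
        3.48431363e-04, -1.53213912e-03]), 'joint_efforts': array([-5.67270126e-04, -5.55640554e+01,  3.44528461e+01,  1.37317245e-02,
       -2.80516761e-04, -1.16531834e-05]), 'position': array([0.13640287, 0.53253533, 0.23066411]), 'tcp_rot': array([[-9.68711396e-01,  2.48189386e-01, -5.09791363e-04],
       [ 2.48189838e-01,  9.68710635e-01, -1.22873473e-03],
       [ 1.88881398e-04, -1.31681437e-03, -9.99999115e-01]]), 'force': array([-0.01926983,  0.01526218, -0.60983119]), 'torque': array([-0.01287002, -0.03573282, -0.02472821]), 'grip_force': 0.0, 'width': 1.0062130421113744}
[380.15103795 380.15103795 252.46848772 190.26485585] [[-0.01542374 -0.99552861  0.0931928   0.42936093]
 [-0.99966996  0.01343831 -0.02189465  0.06476345]
 [ 0.0205444  -0.09349974 -0.99540732  1.45810443]
 [ 0.          0.          0.          1.        ]]
[403.85783637 403.85783637 258.33416866 190.54068112] [[ 0.94078573 -0.20229052  0.27203079  0.17211772]
 [-0.33890773 -0.58013535  0.74066492 -0.96701934]
 [ 0.00798519 -0.78900033 -0.61434088  0.93883627]
 [ 0.          0.          0.          1.        ]]
```

View pics/t0v.png

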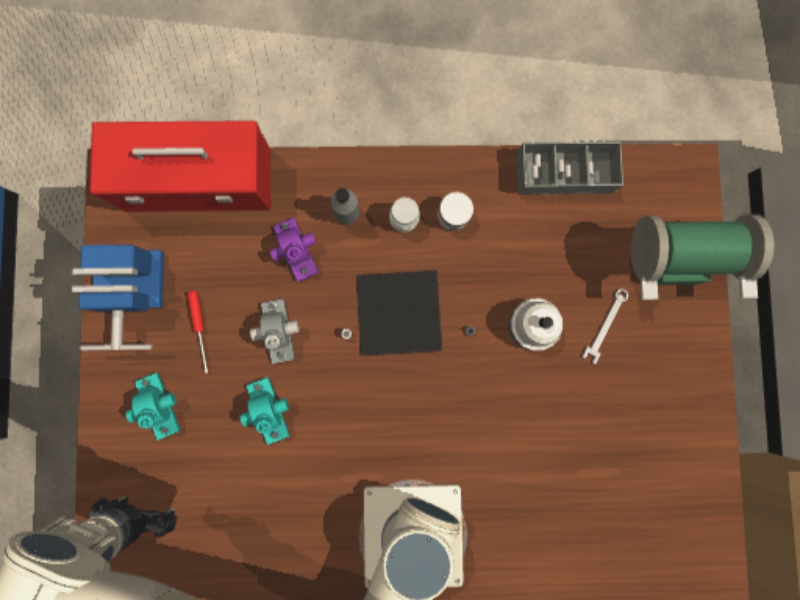

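View pics/s0v.png

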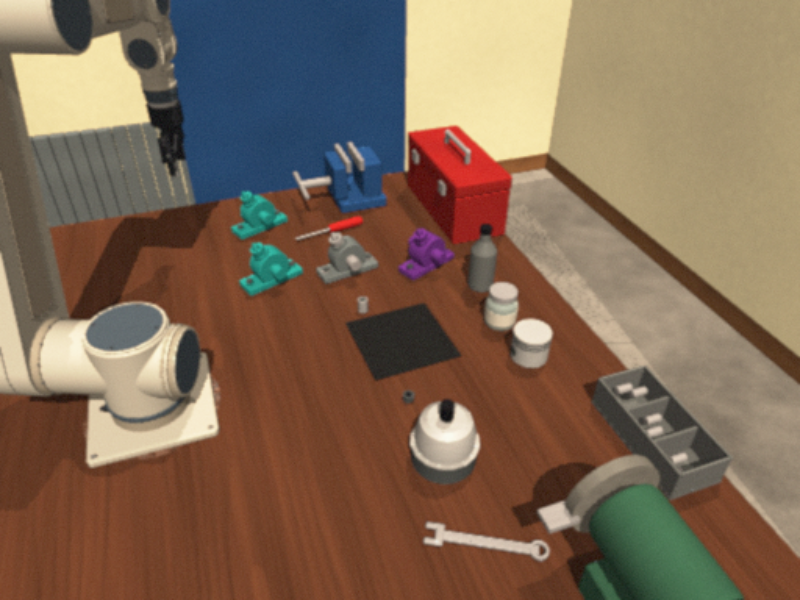

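The top view shows the pot with its lid at (537,322), the mat at (399,312), and four block-like things. These are grey (275,331), purple (294,250), and turquoise (152,406) and (265,410). Only the grey one fits: it has the grey housing, the steel shaft, and a nipple leaning toward image-down. I'll confirm it in a crop and measure from depth.

```bash
python3 - <<'E'
from h import *
P,z=cloud('t0'); S,zs=cloud('s0')
a=cv2.imread('pics/t0.png')[185:240,150:205]; b=cv2.imread('pics/s0.png')[140:195,195:250]
cv2.imwrite('pics/c1.png',np.hstack([cv2.resize(a,(400,400),interpolation=2),cv2.resize(b,(400,400),interpolation=2)]))
def px(u,v): return P[int(v*.64),int(u*.64)].round(3)
k=.64
for n,u,v in[('pot',537,322),('mat',399,312),('blk',275,331),('bench',470,450)]: print(n,px(u,v))
# knob / dome / flange
c=px(537,322)
for nm,Q in(('t',P),('s',S)):
    q=Q.reshape(-1,3); q=q[(abs(q[:,0]-c[0])<.1)&(abs(q[:,1]-c[1])<.1)]
    for lo,hi in((.135,.15),(.10,.112),(.038,.049)):
        r=q[(q[:,2]>lo)&(q[:,2]<hi)]
        if len(r): print(nm,lo,len(r),r.mean(0).round(4),r.min(0).round(3),r.max(0).round(3))
# mat
m=(z['p'].max(-1)<60)&(abs(P[:,:,2])<.02); n,l,st,ce=cv2.connectedComponentsWithStats(m.astype(np.uint8)); i=1+st[1:,4].argmax()
q=P[l==i]; print('mat',q.mean(0),cv2.minAreaRect(q[:,:2].astype(np.float32)))
# block
for nm,Q,c0 in(('t',P,px(275,331)),):
    q=Q.reshape(-1,3); q=q[(abs(q[:,0]-c0[0])<.1)&(abs(q[:,1]-c0[1])<.075)]
    r=q[(q[:,2]>.009)]; print('foot',cv2.minAreaRect(r[(r[:,2]<.024)][:,:2].astype(np.float32)),len(r))
    for h in(.08,.095,.105,.115): 
        t=q[q[:,2]>h]; print(h,len(t), t.mean(0).round(4) if len(t) else '')
print(imaging.camera_info('wrist'))
E
```

```text
pot [ 0.495 -0.287  0.109]
mat [ 0.532  0.023 -0.001]
blk [0.487 0.31  0.089]
bench [ 0.193 -0.141 -0.   ]
t 0.135 41 [ 0.4931 -0.3037  0.1399] [ 0.482 -0.315  0.135] [ 0.504 -0.291  0.145]
t 0.1 364 [ 0.4919 -0.3009  0.105 ] [ 0.448 -0.347  0.1  ] [ 0.535 -0.259  0.112]
t 0.038 132 [ 0.4865 -0.2768  0.0448] [ 0.434 -0.355  0.038] [ 0.551 -0.243  0.049]
s 0.135 65 [ 0.4952 -0.3055  0.1401] [ 0.483 -0.317  0.136] [ 0.508 -0.291  0.143]
s 0.1 506 [ 0.4917 -0.3126  0.1052] [ 0.449 -0.348  0.1  ] [ 0.54  -0.261  0.112]
s 0.038 276 [ 0.48   -0.3359  0.0449] [ 0.435 -0.365  0.038] [ 0.557 -0.261  0.049]
mat [0.52905802 0.02505277 0.00243482] ((0.530177116394043, 0.02516290545463562), (0.19692596793174744, 0.19833864271640778), 2.3189644813537598)
foot ((0.48647624254226685, 0.3207750618457794), (0.14965417981147766, 0.06479322165250778), 10.353731155395508) 754
0.08 229 [0.4814 0.3158 0.0947]
0.095 84 [0.4644 0.3136 0.1076]
0.105 52 [0.463  0.3139 0.1116]
0.115 13 [0.4578 0.314  0.1182]
{'fx': 297.3186396354542, 'fy': 297.3186396354542, 'cx': 258.6369306282293, 'cy': 193.30774815185768, 'extrinsics': array([[ 2.48939410e-01,  9.26542184e-01,  2.82043883e-01,
         6.54795708e-02],
       [ 9.68518559e-01, -2.37853670e-01, -7.34672211e-02,
         5.50306864e-01],
       [-9.85306958e-04,  2.91453621e-01, -9.56584453e-01,
         3.73272864e-01],
       [ 0.00000000e+00,  0.00000000e+00,  0.00000000e+00,
         1.00000000e+00]])}
```

View pics/c1.png

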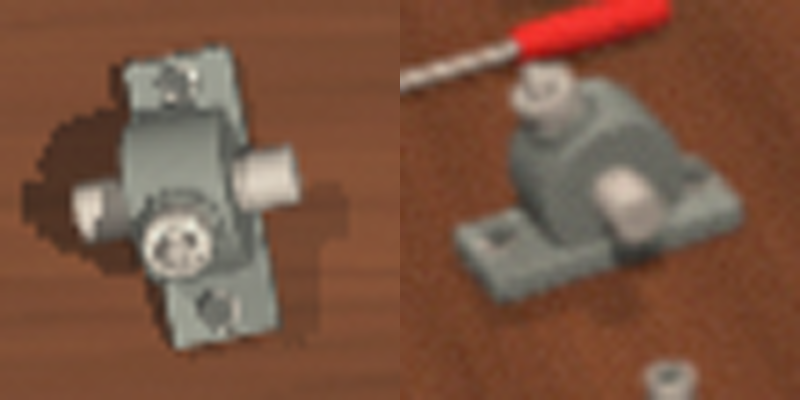

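The crop confirms the grey block: the nipple top is at (180,245), on its robot side. Next I'll go above the knob.

```bash
cat >> h.py <<'E'
from scipy.spatial.transform import Rotation as Ro
def down(a): # tool down, tool x at world angle a (deg)
    a=np.radians(a); x=np.array([np.cos(a),np.sin(a),0]); z=np.array([0,0,-1.]); return np.stack([x,np.cross(z,x),z],1)
def go(p,R=None):
    s=status.state(); T=s['tcp_rot']; t=T.T@(np.array(p)-s['position'])/.03
    r=np.zeros(3) if R is None else Ro.from_matrix(T.T@R).as_rotvec()/np.radians(8)
    print('turn',r.round(3),'shift',t.round(3),'ang',np.degrees(np.arctan2(T[1,0],T[0,0])).round(1))
def st():
    s=status.state(); print(round(s['time'],2),s['position'].round(4),s['force'].round(1),s['joint_pos'].round(2),round(s['width'],3),round(s['grip_force'],1))
E
python3 -c "
from h import *
go([.494,-.304,.20],down(165.6))"
```

```text
turn [-0.008 -0.001  0.004] shift [-18.468 -24.053   1.049] ang 165.6
```

```bash
python3 -m inch '[[[0,0,0,-13,-8,0,0],[0,0,0,-13,-8,0,0],[0,0,0,-13,-8,0,0],[0,0,0,-13,-8,0,0],[0,0,0,-13,-8,0,0],[0,0,0,-13,-8,0,0],[0,0,0,-13,-8,0,0],[0,0,0,-13,-8,0,0]]]' 40
python3 -c "
from h import *
st();go([.494,-.304,.20],down(165.6))"
```

```text
time: 0.9
position: [0.4154, 0.2434, 0.2312]
tcp_rot: [[-0.969, 0.248, -0.0], [0.248, 0.969, 0.0], [0.0, 0.0, -1.0]]
force: [0.4, 1.0, 0.1]
width: 1.0
grip_force: 0.0
0.9 [0.4154 0.2434 0.2312] [0.4 1.  0.1] [ 0.36  0.14 -0.13  1.3   0.    0.61] 1.0 0.0
turn [ 0.    -0.001  0.004] shift [ -7.065 -17.025   1.039] ang 165.6
```

```bash
python3 -m inch '[[[0,0,0,-7.06,-17.02,1,0],[0,0,0,-7.06,-17.02,1,0],[0,0,0,-7.06,-17.02,1,0],[0,0,0,-7.06,-17.02,1,0],[0,0,0,-7.06,-17.02,1,0],[0,0,0,-7.06,-17.02,1,0],[0,0,0,-7.06,-17.02,1,0],[0,0,0,-7.06,-17.02,1,0]]]' >/dev/null
python3 -c "
from h import *
st();go([.494,-.304,.20],down(165.6))"
```

```text
1.7 [ 0.4709 -0.1523  0.2094] [ 0.8  0.5 -0.2] [-0.48  0.17 -0.15  1.25  0.   -0.23] 1.001 0.0
turn [ 0.001 -0.001  0.002] shift [-2.003 -4.706  0.313] ang 165.6
```

```bash
python3 -m inch '[[[0,0,0,-2,-4.7,0.3,0],[0,0,0,-2,-4.7,0.3,0],[0,0,0,-2,-4.7,0.3,0],[0,0,0,-2,-4.7,0.3,0],[0,0,0,-2,-4.7,0.3,0],[0,0,0,-2,-4.7,0.3,0]]]' >/dev/null
python3 - <<'E'
from h import *
st();cap('wrist','w1')
def ray(u,v,z):
    fx,fy,cx,cy=z['K']; a=np.array([u-cx,v-cy]); r=np.hypot(*a)
    th=r/fx; d=np.array([*(a/r*np.sin(th)),np.cos(th)]); return z['E'][:3,:3]@d, d
P0=np.load('pics/w1.npz'); E=P0['E'];fx,fy,cx,cy=P0['K'];d=P0['d']
v,u=np.mgrid[:384,:512]; r=np.hypot(u-cx,v-cy)+1e-9; th=r/fx
D=np.stack([(u-cx)/r*np.tan(th),(v-cy)/r*np.tan(th),np.ones_like(r)],-1)*d[...,None]
Q=(D@E[:3,:3].T+E[:3,3]).reshape(-1,3); ok=(d.ravel()>0)&(th.ravel()<1.2)
q=Q[ok]; q=q[(abs(q[:,0]-.494)<.09)&(abs(q[:,1]+.304)<.09)]
for lo,hi in((.136,.146),(.10,.11),(.042,.048)):
    t=q[(q[:,2]>lo)&(q[:,2]<hi)]; print(len(t),t.mean(0).round(4),((t.min(0)+t.max(0))/2).round(4),np.ptp(t,0).round(3))
go([.494,-.304,.111],down(165.6))
E
```

```text
2.3 [ 0.494  -0.3009  0.2004] [-0.1  0.6  0.2] [-0.69  0.32  0.03  1.28  0.   -0.44] 0.998 0.0
916 [ 0.4952 -0.3048  0.1398] [ 0.4959 -0.305   0.139 ] [0.025 0.025 0.006]
6138 [ 0.4909 -0.3032  0.1048] [ 0.4953 -0.3042  0.105 ] [0.088 0.088 0.01 ]
1267 [ 0.4573 -0.2954  0.045 ] [ 0.4843 -0.3052  0.0451] [0.099 0.122 0.005]
turn [ 0.003 -0.002  0.01 ] shift [-0.024 -0.116  2.991] ang 165.7
```

```bash
python3 -m inch '[[[0,0,0,-0.08,-0.12,0,0],[0,0,0,-0.08,-0.12,2.2,0],[0,0,0,-0.08,-0.12,2.97,0],[0,0,0,-0.08,-0.12,2.97,0],[0,0,0,-0.08,-0.12,2.97,1],[0,0,0,-0.08,-0.12,2.97,1],[0,0,0,-0.08,-0.12,2.97,1],[0,0,0,-0.08,-0.12,2.97,1]]]' 40
python3 -c "
from h import *
st()"
```

```text
time: 3.15
position: [0.4963, -0.3061, 0.113]
tcp_rot: [[-0.969, 0.248, 0.002], [0.248, 0.969, -0.001], [-0.002, -0.001, -1.0]]
force: [2.3, 6.3, 4.0]
width: 0.331
grip_force: 2.5
3.15 [ 0.4963 -0.3061  0.113 ] [2.3 6.3 4. ] [-0.7   0.37 -0.12  1.07  0.   -0.45] 0.331 2.5
```

```bash
python3 -m inch '[[[0,0,0,0,0,0,1],[0,0,0,0,0,0,1],[0,0,0,0,0,-0.5,1],[0,0,0,0,0,-1.3,1],[0,0,0,0,0,-2.3,1],[0,0,0,0,0,-3.3,1],[0,0,0,0,0,-3.6,1],[0,0,0,0,0,-3.6,1]]]'
python3 -c "
from h import *
st();cap('side','s1');go([.53,.025,.22],down(165.6))"
```

```text
time: 3.95
position: [0.4961, -0.3061, 0.2206]
tcp_rot: [[-0.969, 0.248, 0.002], [0.248, 0.969, -0.002], [-0.002, -0.001, -1.0]]
force: [0.7, -0.5, -2.8]
width: 0.287
grip_force: 39.6
3.95 [ 0.4961 -0.3061  0.2206] [ 0.7 -0.5 -2.8] [-0.7   0.32  0.08  1.33  0.   -0.45] 0.287 39.6
turn [-0.     0.     0.003] shift [ 1.628 10.964 -0.033] ang 165.6
```

View pics/s1.png

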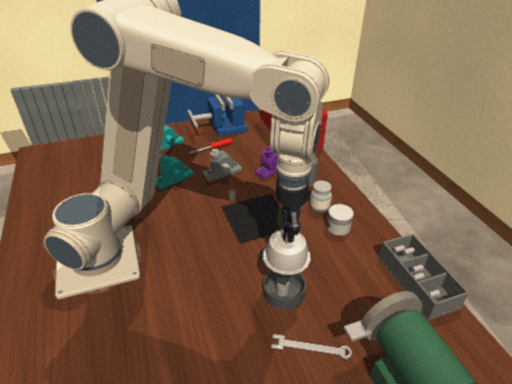

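The lid is off and hangs level at (287,255), with the pot still standing below it. I'll carry it to the mat.

```bash
python3 -m inch '[[[0,0,0,0.15,1,0,1],[0,0,0,0.35,2.3,0,1],[0,0,0,0.55,3.7,0,1],[0,0,0,0.76,5.1,0,1],[0,0,0,0.97,6.5,0,1],[0,0,0,1.2,8,0,1],[0,0,0,1.42,9.5,0,1],[0,0,0,1.63,10.9,0,1]]]'  >/dev/null
python3 -m inch '[[[0,0,0,0,0,0,1],[0,0,0,0,0,1.2,1],[0,0,0,0,0,2.5,1],[0,0,0,0,0,3.6,1],[0,0,0,0,0,4.2,1],[0,0,0,0,0,4.4,1],[0,0,0,0,0,4.4,1]]]'
python3 -c "
from h import *
st();go([.53,.025,.08],down(165.6))"
```

```text
time: 5.5
position: [0.5286, 0.0228, 0.0862]
tcp_rot: [[-0.969, 0.249, -0.003], [0.249, 0.969, 0.0], [0.003, -0.0, -1.0]]
force: [-0.1, -0.6, -1.4]
width: 0.287
grip_force: 39.9
5.5 [0.5286 0.0228 0.0862] [-0.1 -0.6 -1.4] [-0.12  0.31 -0.29  0.97 -0.    0.14] 0.287 39.9
turn [-0.003 -0.02   0.001] shift [-0.026  0.082  0.205] ang 165.6
```

```bash
python3 -m inch '[[[0,0,0,0,0,0.1,1],[0,0,0,0,0,0.18,1],[0,0,0,0,0,0.22,1],[0,0,0,0,0,0.22,1]]]'
```

```text
time: 5.9
position: [0.5296, 0.0231, 0.0812]
tcp_rot: [[-0.969, 0.248, 0.001], [0.248, 0.969, -0.0], [-0.001, 0.0, -1.0]]
force: [0.2, -0.2, -2.7]
width: 0.291
grip_force: 39.9
```

```bash
python3 -m inch '[[[0,0,0,0,0,0.06,1],[0,0,0,0,0,0.1,1],[0,0,0,0,0,0.1,1]]]'
```

```text
time: 6.2
position: [0.5299, 0.0232, 0.08]
tcp_rot: [[-0.969, 0.248, 0.003], [0.248, 0.969, -0.0], [-0.002, 0.0, -1.0]]
force: [-7.1, 0.4, 17.3]
width: 0.29
grip_force: 42.2
```

Contact. I'll release, then rise.

```bash
python3 -m inch '[[[0,0,0,0,0,-0.05,1],[0,0,0,0,0,-0.05,0],[0,0,0,0,0,-0.05,0],[0,0,0,0,0,-0.05,0],[0,0,0,0,0,-1.5,0],[0,0,0,0,0,-3,0],[0,0,0,0,0,-4.4,0],[0,0,0,0,0,-4.4,0]]]'
python3 - <<'E'
from h import *
st();go([.47,-.27,.24],down(165.6))
P,z=(cap('side','s2'),cloud('s2'))[1]
q=P.reshape(-1,3);q=q[(abs(q[:,0]-.53)<.1)&(abs(q[:,1]-.025)<.1)]
for lo,hi in((.096,.11),(.068,.076)):
    t=q[(q[:,2]>lo)&(q[:,2]<hi)]; print(len(t),t.mean(0).round(4),((t.min(0)+t.max(0))/2).round(4))
E
```

```text
time: 7.0
position: [0.5317, 0.0229, 0.2153]
tcp_rot: [[-0.969, 0.248, 0.009], [0.248, 0.969, -0.001], [-0.009, 0.001, -1.0]]
force: [1.0, -1.3, -0.8]
width: 0.999
grip_force: 0.0
7.0 [0.5317 0.0229 0.2153] [ 1.  -1.3 -0.8] [-0.11  0.23 -0.06  1.27  0.    0.14] 0.999 0.0
turn [0.009 0.061 0.004] shift [-0.438 -9.969 -0.83 ] ang 165.6
46 [0.5272 0.02   0.1056] [0.5288 0.0214 0.1031]
242 [0.5258 0.0135 0.0726] [0.5284 0.0204 0.072 ]
```

```bash
python3 -m inch '[[[0,0,0,0,-1.6,-0.5,0],[0,0,0,0,-3.2,-0.5,0],[0,0,0,-0.1,-4.8,-0.5,0],[0,0,0,-0.2,-6.4,-0.5,0],[0,0,0,-0.4,-8,-0.2,0],[0,0,0,-0.5,-9.6,0,0],[0,0,0,-0.5,-10.5,0,0],[0,0,0,-0.5,-10.5,0,0]]]' >/dev/null
cat >> h.py <<'E'
def wcloud(f):
    z=np.load(f'pics/{f}.npz'); E=z['E'];fx,fy,cx,cy=z['K'];d=z['d']
    v,u=np.mgrid[:384,:512]; r=np.hypot(u-cx,v-cy)+1e-9; th=np.minimum(r/fx,1.3)
    D=np.stack([(u-cx)/r*np.tan(th),(v-cy)/r*np.tan(th),np.ones_like(r)],-1)*d[...,None]
    Q=D@E[:3,:3].T+E[:3,3]; Q[(d==0)|(th>=1.3)]=np.nan; return Q,z
E
python3 - <<'E'
from h import *
st();cap('wrist','w2');Q,z=wcloud('w2');q=Q.reshape(-1,3);q=q[np.isfinite(q[:,0])]
q=q[(abs(q[:,0]-.495)<.075)&(abs(q[:,1]+.304)<.075)]
for lo,hi in((.038,.046),(.086,.093),(.096,.103)):
    t=q[(q[:,2]>lo)&(q[:,2]<hi)]
    if len(t)>3: print(len(t),t.mean(0).round(4),((t.min(0)+t.max(0))/2).round(4),np.ptp(t,0).round(3),cv2.minAreaRect(t[:,:2].astype(np.float32)))
im=cv2.imread('pics/w2.png'); m=np.linalg.norm(Q[:,:,:2]-[.495,-.304],axis=-1)<.06
v,u=np.where(m); print(u.min(),u.max(),v.min(),v.max())
c=im[v.min():v.max(),u.min():u.max()]; cv2.imwrite('pics/c2.png',cv2.resize(c,(600,int(600*c.shape[0]/c.shape[1])),interpolation=2)[:600])
E
```

```text
7.85 [ 0.4645 -0.2886  0.2077] [-0.3  0.4 -0.2] [-0.71  0.26 -0.03  1.28 -0.   -0.45] 0.998 0.0
1327 [ 0.4934 -0.3048  0.0415] [ 0.4947 -0.3052  0.042 ] [0.12  0.119 0.008] ((0.4946880638599396, -0.3051930069923401), (0.11887992173433304, 0.11868777871131897), 46.55049133300781)
466 [ 0.4868 -0.3033  0.0896] [ 0.4903 -0.3045  0.0895] [0.036 0.037 0.007] ((0.490376353263855, -0.3045206665992737), (0.028400041162967682, 0.027985669672489166), 40.911136627197266)
352 [ 0.4901 -0.3046  0.0989] [ 0.4904 -0.3047  0.0985] [0.019 0.019 0.005] ((0.4904158115386963, -0.3047374188899994), (0.018978359177708626, 0.01936657540500164), 0.8449376821517944)
71 399 145 383
```

View pics/c2.png

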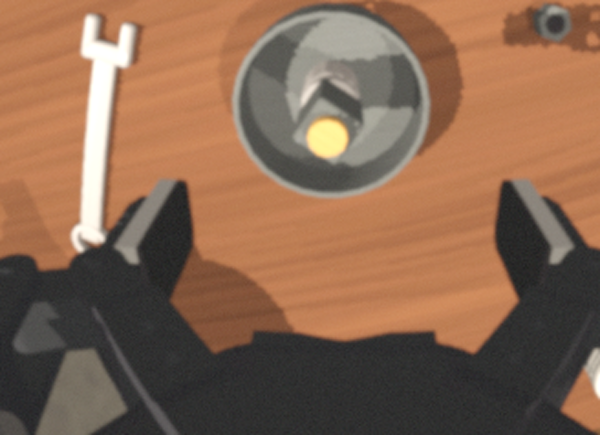

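The coupler stands slightly off the pot's centre, with its brass cap at (328,137) in the crop, and its square is turned about 41°. I'll align to it and descend.

```bash
python3 -c "
from h import *
go([.4904,-.3046,.15],down(130.9))"
```

```text
turn [ 3.000e-03 -2.100e-02  4.319e+00] shift [-0.974 -0.36   1.934] ang 165.5
```

```bash
python3 -m inch '[[[0,0,1,-0.97,-0.36,0,0],[0,0,2,-0.97,-0.36,0.5,0],[0,-0.02,3,-0.97,-0.36,1,0],[0,-0.02,4,-0.97,-0.36,1.5,0],[0,-0.02,4.32,-0.97,-0.36,1.93,0],[0,-0.02,4.32,-0.97,-0.36,1.93,0],[0,-0.02,4.32,-0.97,-0.36,1.93,0],[0,-0.02,4.32,-0.97,-0.36,1.93,0]]]' >/dev/null
python3 -c "
from h import *
st();go([.4904,-.3046,.053],down(130.9))"
```

```text
8.7 [ 0.4918 -0.303   0.1527] [-0.4  0.3 -0.3] [-0.7   0.34 -0.07  1.16  0.    0.15] 1.002 0.0
turn [0.007 0.025 0.035] shift [ 3.000e-03 -7.200e-02  3.323e+00] ang 131.2
```

```bash
python3 -m inch '[[[0,0,0,0,-0.06,0.8,0],[0,0,0,0,-0.06,1.8,0],[0,0,0,0,-0.06,2.8,0],[0,0,0,0,-0.06,3.3,0],[0,0,0,0,-0.06,3.3,0],[0,0,0,0,-0.06,3.3,0]]]' >/dev/null
python3 -c "
from h import *
st();go([.4904,-.3046,.053],down(130.9))"
```

```text
9.3 [ 0.4907 -0.305   0.0539] [1.  0.1 1.1] [-0.7   0.41 -0.23  0.93  0.    0.15] 0.996 0.0
turn [0.007 0.025 0.025] shift [0.016 0.001 0.031] ang 131.1
```

```bash
python3 -m inch '[[[0,0,0,0,0,0,1],[0,0,0,0,0,0,1],[0,0,0,0,0,0,1],[0,0,0,0,0,0,1],[0,0,0,0,0,0,1],[0,0,0,0,0,0,1]]]' 90
python3 -m inch '[[[0,0,0,0,0,-0.3,1],[0,0,0,0,0,-1,1],[0,0,0,0,0,-2,1],[0,0,0,0,0,-3.2,1],[0,0,0,0,0,-4.4,1],[0,0,0,0,0,-5.5,1],[0,0,0,0,0,-6,1],[0,0,0,0,0,-6,1]]]'
python3 -c "
from h import *
st();go([.36,.2,.26],down(130.9))"
```

```text
time: 9.9
position: [0.4906, -0.305, 0.0537]
tcp_rot: [[-0.657, 0.754, 0.003], [0.754, 0.657, -0.002], [-0.004, 0.001, -1.0]]
force: [-0.3, 0.4, 5.8]
width: 0.316
grip_force: 89.1
time: 10.7
position: [0.4903, -0.3049, 0.2355]
tcp_rot: [[-0.657, 0.754, 0.005], [0.754, 0.657, -0.004], [-0.006, 0.001, -1.0]]
force: [-0.1, -0.6, -3.3]
width: 0.316
grip_force: 88.7
10.7 [ 0.4903 -0.3049  0.2355] [-0.1 -0.6 -3.3] [-0.7   0.3   0.09  1.35  0.    0.15] 0.316 88.7
turn [0.01  0.045 0.022] shift [15.536  7.783 -0.905] ang 131.1
```

```bash
python3 -m inch '[[[0,0,0,1.2,0.7,-0.2,1],[0,0,0,2.5,1.4,-0.5,1],[0,0,0,3.8,2.1,-0.8,1],[0,0,0,5.1,2.8,-1,1],[0,0,0,6.4,3.5,-1,1],[0,0,0,7.7,4.2,-1,1],[0,0,0,9,4.9,-1,1],[0,0,0,10.3,5.6,-1,1]]]' >/dev/null
python3 -c "
from h import *
st();go([.40,.2,.27],down(130.9))"
```

```text
11.5 [0.412  0.0404 0.2612] [ 1.  -0.4 -3.6] [-0.1   0.02 -0.19  1.36 -0.    0.75] 0.318 88.9
turn [-0.003  0.009  0.018] shift [ 4.273  3.191 -0.301] ang 131.0
```

```bash
python3 -m inch '[[[0,0,0,1.2,0.9,-0.3,1],[0,0,0,2.4,1.8,-0.3,1],[0,0,0,3.4,2.6,-0.3,1],[0,0,0,4,3,-0.3,1],[0,0,0,4.2,3.1,-0.3,1],[0,0,0,4.2,3.1,-0.3,1]]]' >/dev/null
python3 - <<'E'
from h import *
st();cap('wrist','w3');Q,z=wcloud('w3')
q=Q.reshape(-1,3);q=q[np.isfinite(q[:,0])];q=q[(abs(q[:,0]-.487)<.1)&(abs(q[:,1]-.32)<.08)&(q[:,2]<.14)]
print(len(q)); t=q[(q[:,2]>.014)&(q[:,2]<.021)]; print(len(t),cv2.minAreaRect(t[:,:2].astype(np.float32)))
t=q[q[:,2]>.113]; print(len(t),t.mean(0) if len(t) else 0)
im=cv2.imread('pics/w3.png'); cv2.imwrite('pics/w3v.png',cv2.resize(im,(768,576)))
E
```

```text
12.1 [0.4    0.1954 0.2701] [-0.7 -0.3 -3.6] [ 0.27  0.07 -0.12  1.39 -0.    1.12] 0.316 89.2
13715
1337 ((0.4898092746734619, 0.318513423204422), (0.1508655697107315, 0.05671030655503273), 10.045293807983398)
201 [0.46316811 0.31351231 0.11722928]
```

View pics/w3v.png

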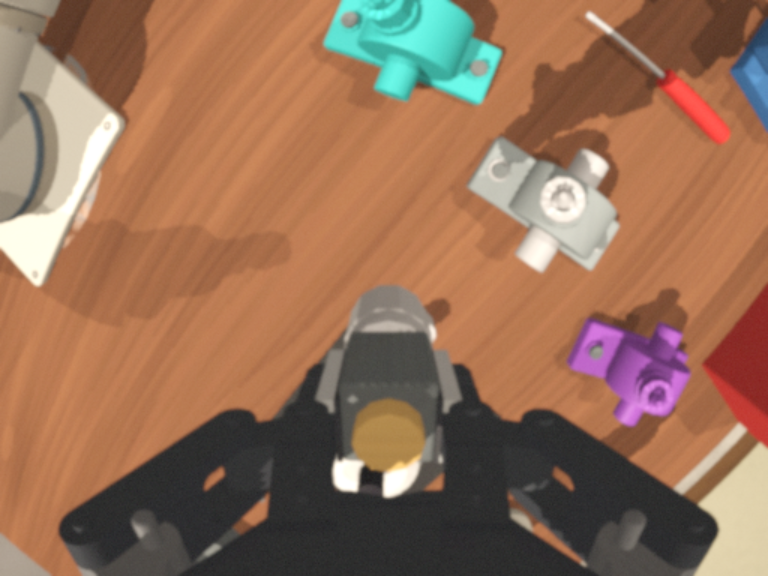

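The grey block is at (550,200), with its nipple face-on at (562,200), and the coupler is held straight in the fingers. Next I'll fit the nipple to the cloud.

```bash
cat >> h.py <<'E'
from scipy.optimize import least_squares
def nipR(yaw=10.0):
    return (Ro.from_euler('z',yaw,degrees=True)*Ro.from_euler('y',-.44)).as_matrix()
def sd(r,z,R,a,b): # signed-ish dist to cylinder
    d=np.stack([r-R,np.maximum(a-z,z-b)]); return np.hypot(*np.maximum(d,0))+np.minimum(d.max(0),0)
def fit(Q,o0):
    R=nipR(); q=Q.reshape(-1,3); q=q[np.isfinite(q[:,0])]
    l=(q-o0)@R; q=q[(np.hypot(l[:,0],l[:,1])<.024)&(l[:,2]>-.004)&(l[:,2]<.04)]
    def f(x):
        l=(q-o0-R@x)@R; r=np.hypot(l[:,0],l[:,1]); z=l[:,2]
        return np.minimum.reduce([abs(sd(r,z,.019,-.02,0)),abs(sd(r,z,.016,0,.018)),abs(sd(r,z,.007,0,.027)),abs(sd(r,z,.0045,.026,.034))])
    s=least_squares(f,np.zeros(3),loss='soft_l1',f_scale=.001); return o0+R@s.x,s.x,np.median(f(s.x)),len(q)
E
python3 - <<'E'
from h import *
Q,z=wcloud('w3')
b=np.array([.4898,.3185,0]);c,s=np.cos(np.radians(10)),np.sin(np.radians(10))
o0=b+[-.02*c,-.02*s,.091]; print(o0)
for d in(0,.003,-.003): print(fit(Q,o0+[d,-d,0]))
for n in('t0','s0'): print(n,fit(cloud(n)[0],o0))
R=nipR(); o=fit(Q,o0)[0]; n=R[:,2]
# tool: z=-n ; keep tool x close to current
T=status.state()['tcp_rot']; zt=-n; x=T[:,0]-zt*(T[:,0]@zt); x/=np.linalg.norm(x); G=np.stack([x,np.cross(zt,x),zt],1)
np.savez('goal.npz',o=o,n=n,G=G)
for h in(.034+.06,): p=o+n*(h+.0487); print(p); go(p,G)
E
```

```text
[0.47010384 0.31502704 0.091     ]
(array([0.47001089, 0.31515826, 0.09140654]), array([0.00011095, 0.00014538, 0.0003971 ]), np.float64(0.0005449759836349474), 833)
(array([0.46998413, 0.31516229, 0.09139728]), array([-0.00211789,  0.00362936,  0.00143617]), np.float64(0.0005475260717519095), 843)
(array([0.47001089, 0.31515826, 0.09140654]), array([ 0.00231265, -0.00332999, -0.00063941]), np.float64(0.0005449762042301493), 833)
t0 (array([0.46741857, 0.31509138, 0.09082594]), array([-0.00245663,  0.00052966,  0.00096414]), np.float64(0.0009962867732714), 102)
s0 (array([0.4697473 , 0.31578991, 0.09384249]), array([0.0010129 , 0.0008132 , 0.00266488]), np.float64(0.001274517955866087), 89)
[0.41015273 0.30460366 0.2205146 ]
turn [-2.737 -1.555  0.302] shift [2.549 2.658 1.651] ang 131.1
```

```bash
python3 -m inch '[[[-0.7,-0.4,0.08,0.6,0.6,0.2,1],[-1.4,-0.8,0.15,1.2,1.3,0.6,1],[-2.1,-1.2,0.23,1.9,2,1.1,1],[-2.74,-1.55,0.3,2.5,2.6,1.5,1],[-2.74,-1.55,0.3,2.55,2.66,1.65,1],[-2.74,-1.55,0.3,2.55,2.66,1.65,1],[-2.74,-1.55,0.3,2.55,2.66,1.65,1]]]' >/dev/null
python3 - <<'E'
from h import *
st();g=np.load('goal.npz');cap('wrist','w4');Q,z=wcloud('w4');s=status.state()
q=Q.reshape(-1,3);q=q[np.isfinite(q[:,0])]
l=(q-s['position'])@s['tcp_rot']
m=(np.hypot(l[:,0],l[:,1])<.02)
t=l[m&(l[:,2]<-.043)&(l[:,2]>-.05)]; print('cap',len(t),t.mean(0).round(4),((t.min(0)+t.max(0))/2).round(4),np.ptp(t,0).round(3))
m=(abs(l[:,1])<.03)&(abs(l[:,0])<.03)
t=l[m&(l[:,2]>.005)&(l[:,2]<.048)]; print('sleeve',len(t),t.min(0).round(4),t.max(0).round(4))
for h in(.010,.03):
  t2=t[abs(t[:,2]-h)<.006]; print(h,t2.min(0).round(4),t2.max(0).round(4))
print(fit(Q,g['o']))
for h in(.094,.037): go(g['o']+g['n']*(h+.0487),g['G'])
E
```

```text
12.85 [0.4115 0.304  0.2218] [ 0.2  0.  -2.2] [ 0.57 -0.04 -0.45  0.75 -0.16  1.43] 0.317 90.0
cap 1703 [ 0.0017 -0.0002 -0.0449] [ 0.0005 -0.0001 -0.0465] [0.022 0.034 0.007]
sleeve 1177 [ 0.0045 -0.0174  0.005 ] [0.018  0.0167 0.0479]
0.01 [ 0.0048 -0.017   0.005 ] [0.0179 0.0162 0.016 ]
0.03 [ 0.0051 -0.0173  0.0241] [0.0178 0.0167 0.036 ]
(array([0.46990176, 0.31521729, 0.09140636]), array([-8.80385083e-05,  7.70783631e-05,  4.12456615e-05]), np.float64(0.00039603859853226675), 1013)
turn [ 0.009  0.005 -0.017] shift [ 0.057 -0.049  0.025] ang 126.2
turn [ 0.009  0.005 -0.017] shift [ 0.058 -0.052  1.925] ang 126.2
```

```bash
python3 -m inch '[[[0,0,0,0.04,-0.04,0.6,1],[0,0,0,0.04,-0.04,1.3,1],[0,0,0,0.04,-0.04,1.8,1],[0,0,0,0.04,-0.04,1.9,1],[0,0,0,0.04,-0.04,1.9,1],[0,0,0,0.04,-0.04,1.9,1]]]' 120 >/dev/null
cat >> h.py <<'E'
def rep():
    g=np.load('goal.npz'); s=status.state(); R=nipR(); T=s['tcp_rot']
    m=s['position']+T@[.0006,-.0003,.0487]; l=(m-g['o'])@R
    print('mouth in nipple mm',(l*1e3).round(1),'ang',np.arccos(-T[:,2]@g['n']).round(3),'force nip',(s['force']@R).round(1)); st()
    go(g['o']+g['n']*(.006+.0487)-g['G']@[.0006,-.0003,0],g['G'])
E
python3 -c "
from h import *
rep()"
```

```text
mouth in nipple mm [-0.1  1.  38.2] ang 0.003 force nip [-0.8  0.4 -3.2]
13.5 [0.4338 0.3093 0.1702] [ 0.5  0.5 -3.2] [ 0.55  0.03 -0.52  0.61 -0.16  1.41] 0.312 118.6
turn [ 0.018  0.003 -0.012] shift [-0.03  -0.012  1.073] ang 126.2
```

```bash
python3 -m inch '[[[0,0,0,-0.03,-0.01,0.1,1],[0,0,0,-0.03,-0.01,0.2,1],[0,0,0,-0.03,-0.01,0.3,1],[0,0,0,-0.03,-0.01,0.4,1],[0,0,0,-0.03,-0.01,0.4,1]]]' >/dev/null
python3 -c "
from h import *
rep()"
```

```text
mouth in nipple mm [-1.2  0.3 25.2] ang 0.001 force nip [-0.9 -0.7 -3.1]
14.0 [0.4384 0.3095 0.1579] [ 0.6 -0.6 -3.1] [ 0.54  0.05 -0.53  0.57 -0.15  1.41] 0.315 118.6
turn [ 0.008 -0.002 -0.005] shift [-0.028  0.031  0.638] ang 126.3
```

```bash
python3 -m inch '[[[0,0,0,-0.02,0.03,0.08,1],[0,0,0,-0.02,0.03,0.16,1],[0,0,0,-0.02,0.03,0.25,1],[0,0,0,-0.02,0.03,0.33,1],[0,0,0,-0.02,0.03,0.33,1],[0,0,0,-0.02,0.03,0.33,1]]]' >/dev/null
python3 -c "
from h import *
rep()"
```

```text
mouth in nipple mm [-0.   0.2 15.7] ang 0.001 force nip [-4.2 -0.6  1.3]
14.6 [0.4435 0.3103 0.1498] [-4.2 -1.3 -0.6] [ 0.54  0.06 -0.54  0.55 -0.15  1.4 ] 0.312 119.5
turn [ 0.01  -0.002 -0.005] shift [-0.007 -0.001  0.322] ang 126.3
```

```bash
python3 -m inch '[[[0,0,0,0,0,0.08,1],[0,0,0,0,0,0.16,1],[0,0,0,0,0,0.25,1],[0,0,0,0,0,0.33,1],[0,0,0,0,0,0.35,1],[0,0,0,0,0,0.35,1]]]' >/dev/null
python3 -c "
from h import *
rep()"
```

```text
mouth in nipple mm [0.1 0.3 6.3] ang 0.002 force nip [-7.3 -1.7 19.8]
15.2 [0.4475 0.3111 0.1414] [-14.5  -4.2  14.8] [ 0.53  0.08 -0.55  0.53 -0.15  1.4 ] 0.312 121.9
turn [ 0.017 -0.001 -0.003] shift [-0.007 -0.005  0.01 ] ang 126.3
```

```bash
python3 -m inch '[[[0,0,0,0,0,0.03,1],[0,0,0,0,0,0.03,1],[0,0,0,0,0,0.03,1],[0,0,0,0,0,0.03,1],[0,0,0,0,0,0.03,1],[0,0,0,0,0,0.03,1]]]' >/dev/null
python3 - <<'E'
from h import *
rep();cap('wrist','w5');cap('side','s5')
Q,z=wcloud('w5');s=status.state();q=Q.reshape(-1,3);q=q[np.isfinite(q[:,0])];l=(q-s['position'])@s['tcp_rot']
for f in('w4','w5'): pass
t=l[(np.hypot(l[:,0],l[:,1])<.008)&(l[:,2]<-.03)]; print('cap top',np.median(t,0),len(t))
w=cv2.imread('pics/w5.png'); S=cv2.imread('pics/s5.png')[90:240,140:340]
cv2.imwrite('pics/f5.png',np.hstack([cv2.resize(w,(400,300)),cv2.resize(S,(400,300))]))
E
```

```text
mouth in nipple mm [0.2 0.3 6.2] ang 0.003 force nip [-10.   -3.5  33.1]
15.8 [0.4476 0.3111 0.1414] [-22.2  -7.5  25.7] [ 0.53  0.07 -0.55  0.53 -0.15  1.4 ] 0.311 123.8
turn [ 0.022  0.001 -0.002] shift [-0.005 -0.007  0.007] ang 126.3
cap top [ 0.00042184 -0.00016293 -0.04494965] 975
```

View pics/f5.png

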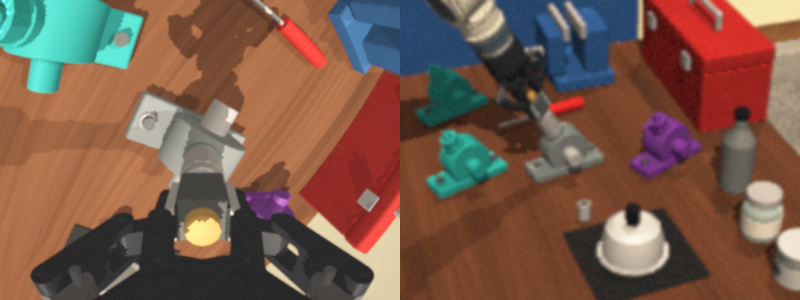

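The coupler is on the nipple, in line to 0.003 rad and 0.4 mm. It is at the hard stop: force rose 13 N with no further travel. It hasn't slipped in the grip, and the lid sits on the mat at (632,245). I'll hand it in.

```bash
python3 -c "
from h import *
print(ctrl.close_job())"
```

```text
the job is handed in; nothing more can be done
None
```

The job is handed in, though no verdict came back: the lid stands rim down on the mat, and the coupler is still gripped and pressed on the nipple with the collar at its stop, in line to about 0.003 rad and 0.4 mm.

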